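# Hang the ribbon plate on the display board

### The job

Take the wooden ribbon plate off its rest by the square peg, put its keyhole over the head of the screw on the leaning display board until the plate lies flat on the board, then ease it down, keeping hold of it, until it is locked fully home, and let go. The screw can be clamped up to 18 mm left or right of the middle of its track, so find it by feel and press gently, always under 40 N; leave the jar, paint bottle, spool and phone where they are.

Things in the scene. Friction and masses are not known exactly. Their poses are not given: they have to be found in the camera images.
- peg (a point): Grip point in the square wooden peg on the ribbon plate's front: 16 mm wide (sideways), 26 mm high, 45 mm long, square to the plate. This point is on its centre line, 29 mm out from the plate's front face; pinch it across the 16 mm width from straight above. Axes while the plate leans 30 degrees: x level out of the front, y sideways, z up.
- plate: The loose wooden ribbon plate, 90 mm wide, 130 mm high, 6 mm thick, about 0.16 kg; origin mid-way along the lower edge of its back face. It starts leaning back 30 degrees on a rest, just as it must lean on the board. Axes while leaning so: x level out of its front, y sideways, z up.
- keyhole (a point): Centre of the keyhole's wide opening, on the plate's back face. Axes: x square out of the front, y sideways, z up along the plate. The opening is eight-sided, 20 mm across; above it a slot 11 mm wide runs up to 25.5 mm above this point. Along the plate its top edge is 40 mm above, its lower edge 90 mm below and the peg's centre line 43 mm below this point.
- rest: The fixed wooden rest that the plate leans on at the start, 120 mm wide, 125 mm high, with a ledge 18 mm deep under the plate's lower edge; origin at the middle of its underside, x towards its front. The plate comes off it square to its face (along the keyhole's x).
- board: The fixed plywood display board, 220 mm wide, 216 mm high, its face leaning back 30 degrees; origin at the middle of its underside, x towards its front, z up. It carries the screw. Nothing but the screw can hold the plate up on it.
- board_face (a point): Point on the board's face, in the middle of a level metal track set flush in it. Axes: x square out of the face, y along the track, z up along the face. The screw is clamped in this track, at this height, anywhere from 18 mm to one side of this point to 18 mm to the other (along y): where is not measured, it must be felt or seen.
- head_level (a point): A point 13 mm straight out from board_face, level with the front of the screw's head but not showing where along the track the screw sits. Shank 7 mm thick, head 16 mm wide, edge bevelled 1 mm, its underside 9 mm off the face. The plate's back is 13 mm off the face when it rests on the head, 0 when the head is through; locked, the opening's centre is 22 mm below the screw.
- jar: Centre of the foot of a closed glass jar, 72 mm wide, 100 mm high; to be left alone.
- paint: Centre of the foot of a standing slim red paint bottle, 34 mm wide, 110 mm high; to be left alone.
- spool: Centre of the underside of a pale wooden ribbon spool lying flat, 64 mm wide, 20 mm high; to be left alone.
- phone: Centre of the underside of a black phone lying flat, 70 x 145 x 9 mm; to be left alone.

How it is judged:
On the way, in this order (a step that is already met when the one before it is completed fails the run):
1. the plate is lifted off its rest by the peg (distance of peg from where it was at the start of the episode above 0.03 m and contact force between the fingers and plate above 0.5 N), for 0.1 s.
2. the screw head is through the wide opening and the plate flat on the board (x of keyhole in the frame of board_face between -0.003 and 0.004 m and y of keyhole in the frame of board_face between -0.023 and 0.023 m and angle between the x axis of keyhole and the x axis of board_face, either way round below 0.12 rad and z of keyhole in the frame of board_face between -0.007 and 0.007 m), for 0.05 s.
3. the plate is slid down fully home while still held (x of keyhole in the frame of board_face between -0.003 and 0.004 m and y of keyhole in the frame of board_face between -0.023 and 0.023 m and angle between the x axis of keyhole and the x axis of board_face, either way round below 0.12 rad and z of keyhole in the frame of board_face between -0.026 and -0.019 m and angle between the z axis of keyhole and the z axis of board_face, either way round below 0.15 rad and contact force between the fingers and plate above 0.3 N), for 0.1 s.
At the end, for the whole second after the job is handed in: The plate hangs on the screw, let go and at rest, flat on the board (within 4 mm and 0.12 rad), upright within 0.15 rad, the opening's centre 19 to 26 mm below the screw's height and within 23 mm of the track's middle; jar, paint, spool and phone within 20 mm of their starts (x of keyhole in the frame of board_face between -0.003 and 0.004 m and y of keyhole in the frame of board_face between -0.023 and 0.023 m and angle between the x axis of keyhole and the x axis of board_face, either way round below 0.12 rad and z of keyhole in the frame of board_face between -0.026 and -0.019 m and angle between the z axis of keyhole and the z axis of board_face, either way round below 0.15 rad and linear speed of plate below 0.02 m/s and angular speed of plate below 0.2 rad/s and contact force between the fingers and plate below 0.05 N and distance of each of jar, paint, spool, phone from where it was at the start of the episode below 0.02 m); the robot touches nothing.
It fails at once if the plate is pressed on the board or its screw with more than 40 N (contact force between plate and board above 40 N).
It fails at once if the jar is moved more than 20 mm (distance of jar from where it was at the start of the episode above 0.02 m).
It fails at once if the paint is moved more than 20 mm (distance of paint from where it was at the start of the episode above 0.02 m).
It fails at once if the spool is moved more than 20 mm (distance of spool from where it was at the start of the episode above 0.02 m).
It fails at once if the phone is moved more than 20 mm (distance of phone from where it was at the start of the episode above 0.02 m).
It also fails if it takes over 64 s, if anything falls off the work surface, if the arm or the gripper's body presses on something with over 40 N, if the wrist force passes 120 N, or if a joint passes its speed limit or range.

### The arm

A 7-joint arm with a two-finger parallel gripper is mounted at the origin on the work surface. World frame = base frame: x ahead of the robot, y to its left, z up, the work surface at z = 0. Lengths are in m, angles in rad, forces in N, time in s.
With the tool pointing down it reaches from about 0.4 to 0.85 m from the base axis. Payload 4.5 kg.
Tool frame: the origin (TCP) lies between the finger pads; the fingertips stand 19 mm ahead of it and the grasp point (between the pads) is the TCP (r.tips_ahead is the distance from the TCP to the fingertips, in m); z points along the fingers, y is the line along which they close (so a half turn about z gives the same grasp; the last joint's range is limited). The gripper opens to 88 mm and grips with 3 to 60 N. Pads are 18 mm wide; open, the fingers measure 123 mm over their backs; the gripper's body (75 mm by 187 mm) begins 45 mm behind the grasp point.
Start: joints at [-1.265, 0.689, -0.195, 1.565, 0.157, 0.902, -0.215], TCP at [0.168, 0.602, 0.223] pointing down, gripper open.
Joint ranges: [-3.01, 3.01], [-0.46, 2.08], [-1.47, 1.51], [0.13, 2.56], [-1, 4.14], [0.04, 2.09], [-2.66, 2.66]. Speed limits (rad/s): [2.57, 2.57, 3.14, 3.14, 3.14, 3.14, 3.14].

### API

Orientations are given as a unit quaternion [x, y, z, w].
In Python, from plant import r, cams, models gives the robot as it stands. The module is installed in compiled form; this text tells all that it offers.
- The arm moves only by the tool jog_arm, never from a script. Its arguments are lists of equal length, an entry for each row: "turn": the turn, a rotation vector about the tool's x, y, z in rad, a list of three; "translation": the shift along the tool's x, y, z in m, a list of three; "grip": the closure, from 0 (fully open) to 1 (shut). In form: {"turn": [[ax, ay, az], ...], "translation": [[tx, ty, tz], ...], "grip": [grip, ...]}. A call has 1 to 20 rows; each row is the pose to reach, as a shift and turn from the pose commanded when the call began, along the tool's axes at that moment; what a row does not reach only later rows make up. A row lasts 1/8 s, in which the tool goes at most 62.5 mm and 10.7 degrees, less where a joint would pass 70% of its speed; a pose out of reach is approached as far as the arm can. A call with a gripper value outside its range is refused whole. The fingers move at their own pace and stop on an object; "force" is the grip in N (left out, the last holds). Time passes only in rows, so rows that repeat a pose let the fingers close. It gives the time, the measured TCP pose, the force, the opening and the grip force at its end, in the units of the state.
- r.get_state(): the state, without advancing time (a new reading comes with each control period).
- cams.snapshot(name): name is "scene" or "top"; returns the picture (480x640x3 uint8, red, green, blue); there is no depth.
- cams.camera_params(name): a dict with "fx", "fy", "cx", "cy" (pixels), "k1" (the pictures are not rectified: a ray, as slopes to the right and down, at radius r is drawn at 1 + k1 r^2 times it, then the intrinsics apply), "eye" and "orientation" of the camera in the world. Camera axes: x right, y up, looking along -z (the intrinsics and any distortion apply to the point x, -y, -z); pixel columns grow to the right and rows downward; lengths in m; the calibration is good to about 2 mm. A picture is of the moment at which its call begins. camera_params takes no time and is no camera call.
- r.finish_job(): hands the job in; it is judged then, once.
Trained networks look in the newest picture that a camera, given by its name, has taken for a name from the list of things; names that differ only in an ending like _2 or _b are one class to them, and where a whole thing is asked for, a point or a joint stands for the part that bears it (a point fixed in the world has none). Each returns a list of dicts, best first, with "p" (0 to 1); they miss things now and then, are a little off and sometimes report something else, mostly with a low value. They report only what shows in the picture. A call takes as long as a camera call.
- models.find_in(camera, name): "position" ([x, y, z] in m, in world coordinates, good to about 4 mm: the middle of the surface that is visible of it).
- models.masks_of(camera, name): "pixels" (480x640 bool, what is visible of it).
- models.place_of(camera, name): "position" ([x, y, z] in m, in world coordinates, good to about 4 mm: a listed point, or the origin of a listed thing).
The state is a dict: "clock": time; "q": joint angles; "qd": joint speeds; "joint_torque": joint torques, N m; "tool_pos": TCP position; "eef_rot": TCP orientation; "contact_force": force on the tool from outside, world axes, zero at the start; "moment": the same for the moment, N m; "opening": opening from 0.0 (shut) to 1.0 (fully open); "finger_force": force on a finger pad.
Only numpy, scipy, OpenCV 4.12 (cv2) and the standard library are available. Lean on these libraries where they do the work, as an engineer would, in place of code of your own. Each camera call takes 0.05 s, during which the arm holds its last target. There are 200 camera calls.

## Working session

There is one attempt and no reset: what is moved stays moved. The work goes in short steps, Python scripts to look and compute and a tool call to move; the robot and the scene stay as the last step left them, time stands still between calls to the robot, and variables do not carry over. Pictures are saved under pics/ and viewed, at most 10 in all, crops included, and the job is handed in when it is done.

Besides the shell and the picture viewer there is one more tool, called after "Call:" as name(argument=value, ...) on one line, values as JSON. jog_arm: Moves the arm, as the interface text tells. Its arguments: {"type":"object","properties":{"turn":{"type":"array"},"translation":{"type":"array"},"grip":{"type":"array"},"force":{"type":"number"}},"required":["turn","translation","grip"]}

```bash
mkdir -p pics
cat > h.py <<'E'
from plant import r,cams,models
import numpy as np,cv2
from scipy.spatial.transform import Rotation as R
def shot(c,f):
    im=cams.snapshot(c); cv2.imwrite('pics/'+f,im[:,:,::-1]); return im
def proj(c,P):
    p=cams.camera_params(c); Q=R.from_quat(p['orientation']).inv().apply(np.atleast_2d(P)-p['eye'])
    s=np.c_[Q[:,0],-Q[:,1]]/-Q[:,2:]; s=s*(1+p['k1']*(s**2).sum(1,keepdims=True))
    return s*[p['fx'],p['fy']]+[p['cx'],p['cy']]
def ray(c,uv):
    p=cams.camera_params(c); d=(np.array(uv,float)-[p['cx'],p['cy']])/[p['fx'],p['fy']]; s=d.copy()
    for _ in range(20): s=d/(1+p['k1']*(s@s))
    v=R.from_quat(p['orientation']).apply([s[0],-s[1],-1]); return np.array(p['eye']),v/np.linalg.norm(v)
E
python3 - <<'E'
from h import *
np.set_printoptions(precision=4,suppress=True)
s=r.get_state(); print(s['clock'],s['tool_pos'],s['eef_rot'],s['contact_force'])
for c in ['scene','top']:
    shot(c,c+'0.png'); p=cams.camera_params(c); print(c,p)
    for n in ['peg','plate','keyhole','rest','board','board_face','head_level','jar','paint','spool','phone']:
        print(n,[(np.round(d['position'],4),round(d['p'],2)) for d in models.place_of(c,n)[:2]])
E
```

```text
0.0 [0.1676 0.6014 0.2222] [ 0.1354  0.9908 -0.0009 -0.0001] [ 0.2321 -0.0687 -0.0208]
scene {'fx': 535.8019730794647, 'fy': 535.8019730794647, 'cx': 323.7710622336993, 'cy': 230.57339150896797, 'k1': -0.11349500602853908, 'eye': array([ 1.0094, -0.1065,  0.823 ]), 'orientation': array([0.2014, 0.1532, 0.6019, 0.7574])}
peg [(array([0.5559, 0.2223, 0.0961]), 0.71)]
plate [(array([0.5486, 0.2186, 0.0357]), 0.87)]
keyhole [(array([0.5027, 0.2318, 0.1133]), 0.89)]
rest [(array([ 0.502 ,  0.2315, -0.0029]), 0.89)]
board [(array([ 0.5403, -0.1784,  0.0023]), 0.75)]
board_face [(array([ 0.5379, -0.1814,  0.1376]), 0.91)]
head_level [(array([ 0.5484, -0.1761,  0.1417]), 0.79)]
jar [(array([ 0.5153,  0.0065, -0.0021]), 0.88)]
paint [(array([0.5719, 0.0256, 0.    ]), 0.61)]
spool [(array([0.6706, 0.023 , 0.0041]), 0.91), (array([ 0.5699,  0.0255, -0.0008]), 0.53)]
phone [(array([ 0.7826,  0.0059, -0.0015]), 0.89)]
top {'fx': 437.0086787646078, 'fy': 437.0086787646078, 'cx': 321.53224939691535, 'cy': 237.1909240945122, 'k1': -0.023682245185014397, 'eye': array([0.4585, 0.0043, 0.9036]), 'orientation': array([ 0.0745, -0.0678, -0.6762,  0.7298])}
peg [(array([0.552 , 0.2207, 0.0955]), 0.88), (array([ 0.5126,  0.0158, -0.0011]), 0.73)]
plate [(array([0.5455, 0.2172, 0.0304]), 0.89), (array([ 0.5413, -0.1848,  0.1368]), 0.71)]
keyhole [(array([0.5056, 0.229 , 0.1095]), 0.85)]
rest [(array([0.5041, 0.2314, 0.0019]), 0.68)]
board [(array([ 0.5416, -0.1832, -0.0013]), 0.57)]
board_face [(array([ 0.5413, -0.1843,  0.1405]), 0.96)]
head_level [(array([ 0.5484, -0.1801,  0.1485]), 0.61)]
jar [(array([ 0.514 ,  0.0159, -0.0011]), 0.94)]
paint [(array([ 0.5732,  0.0235, -0.0032]), 0.79)]
spool [(array([ 0.6727,  0.0249, -0.0023]), 0.95), (array([ 0.78  ,  0.0098, -0.0027]), 0.72)]
phone [(array([ 0.7785,  0.0099, -0.0003]), 0.58)]
```

View pics/scene0.png

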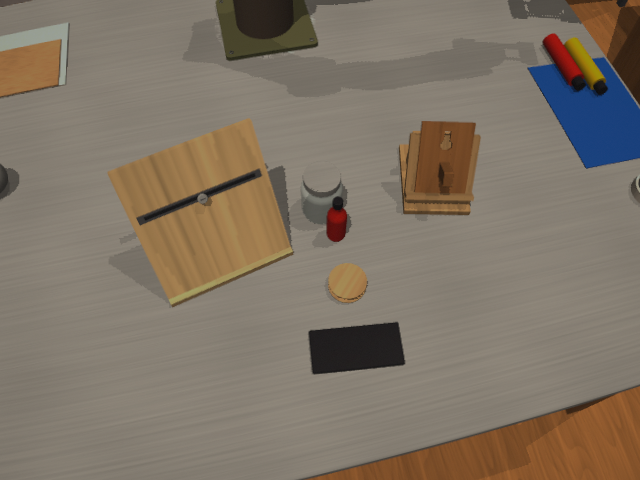

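View pics/top0.png

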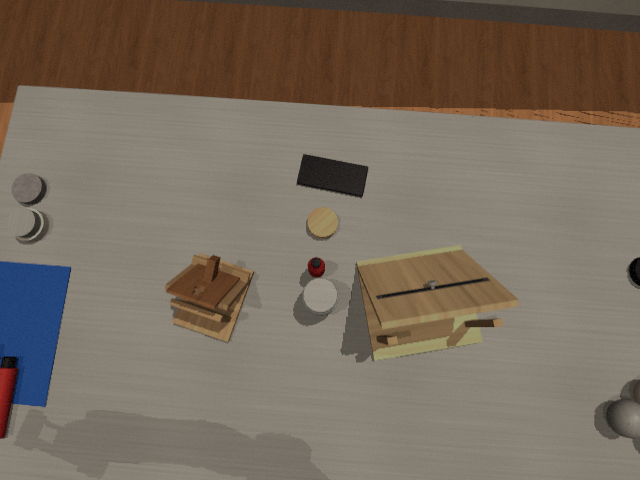

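The scene view shows the screw at (203,198) on the track from (140,217) to (261,175). The top view shows the screw at (432,285) on the track from (378,296) to (489,280). The peg is at about (446,175) in scene and (213,265) in top. Next I'll fit yaws and positions.

```bash
cat > fit.py <<'E'
from h import *
from scipy.optimize import minimize, least_squares
np.set_printoptions(precision=4,suppress=True)
def axes(yaw,c=np.cos(np.pi/6),s=.5):
    f=np.array([np.cos(yaw),np.sin(yaw),0]);z=np.array([0,0,1.])
    return c*f+s*z, np.cross(z,f), -s*f+c*z   # n, side, up
def boxes(p):
    n,y,u=axes(p[3]); o=np.array(p[:3]); B=[]
    for (x0,x1,w,z0,z1) in [(0,.006,.045,0,.13),(.006,.051,.008,.034,.06)]:
        B.append(np.array([o+a*n+b*y+c*u for a in(x0,x1) for b in(-w,w) for c in(z0,z1)]))
    return B
def render(c,p):
    m=np.zeros((480*4,640*4),np.uint8)
    for b in boxes(p): cv2.fillConvexPoly(m,cv2.convexHull(np.round(proj(c,b)*4).astype(np.int32)),255)
    return cv2.resize(m,(640,480),interpolation=cv2.INTER_AREA)/255.
def fitplate(M,p0):
    f=lambda p:sum(np.abs(render(c,p)-M[c]).sum()/M[c].sum() for c in M)
    q=minimize(f,p0,method='Nelder-Mead',options=dict(initial_simplex=np.array(p0)+np.vstack([np.zeros(4),np.diag([.01,.01,.01,.15])]),maxiter=400))
    return q.x,q.fun
def tri(a,b):
    (o1,d1),(o2,d2)=ray('scene',a),ray('top',b)
    t=np.linalg.lstsq(np.c_[d1,-d2],o2-o1,rcond=None)[0]; P,Q=o1+t[0]*d1,o2+t[1]*d2
    return (P+Q)/2,np.linalg.norm(P-Q)
E
python3 - <<'E'
from fit import *
M={}
ims={c:shot(c,c+'1.png') for c in('scene','top')}
for c in M0 if 0 else ('scene','top'):
    m=models.masks_of(c,'plate'); print(c,[(round(d['p'],2),d['pixels'].sum(),np.argwhere(d['pixels']).mean(0)) for d in m]); M[c]=m[0]['pixels'].astype(float)
np.savez('M.npz',**M)
for y0 in(-.2,-.4): 
    p,f=fitplate(M,[.545,.218,.033,y0]); print('plate',p,f)
    n,y,u=axes(p[3]); print('peg',p[:3]+.035*n+.047*u,'key',p[:3]+.09*u)
a,e1=tri((140,217),(378,296)); b,e2=tri((261,175),(489,280)); 
print(a,e1,b,e2)
# match proper ends: scene left end is at right (-y) side in top
a,e1=tri((140,217),(489,280)); b,e2=tri((261,175),(378,296)); s,e3=tri((203,198),(432,285))
print('track',a,e1,b,e2,'mid',(a+b)/2,'yaw',np.arctan2(*(b-a)[[0,1]])*-1,'screw',s,e3)
E
```

```text
scene [(0.72, np.int64(3593), array([156.985 , 443.9852]))]
top [(0.59, np.int64(2118), array([283.9207, 204.2082]))]
plate [ 0.5469  0.2216  0.0324 -0.2384] 0.13049896792566917
peg [0.5535 0.22   0.0906] key [0.5031 0.2322 0.1103]
plate [ 0.5465  0.2215  0.0317 -0.2511] 0.12835276441154725
peg [0.5531 0.2198 0.0899] key [0.5029 0.2327 0.1096]
[ 0.5355 -0.1837  0.1237] 0.1887007466025016 [ 0.571  -0.1551  0.2771] 0.15393357963981041
track [ 0.5591 -0.275   0.1494] 0.004611375195073345 [ 0.5181 -0.0863  0.1388] 0.0038305734692312705 mid [ 0.5386 -0.1807  0.1441] yaw 0.21366214140201406 screw [ 0.5436 -0.1789  0.1437] 0.0028076930328723502
```

Run:
```python
import cv2,numpy as np
a=cv2.imread('pics/scene1.png')[168:228,128:272];b=cv2.imread('pics/top1.png')[258:318,362:506]
k=lambda x:cv2.resize(x,None,fx=5,fy=5,interpolation=cv2.INTER_CUBIC)
cv2.imwrite('pics/crop1.png',np.vstack([k(a),k(b)]))
```

```text
(no output)
```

View pics/crop1.png

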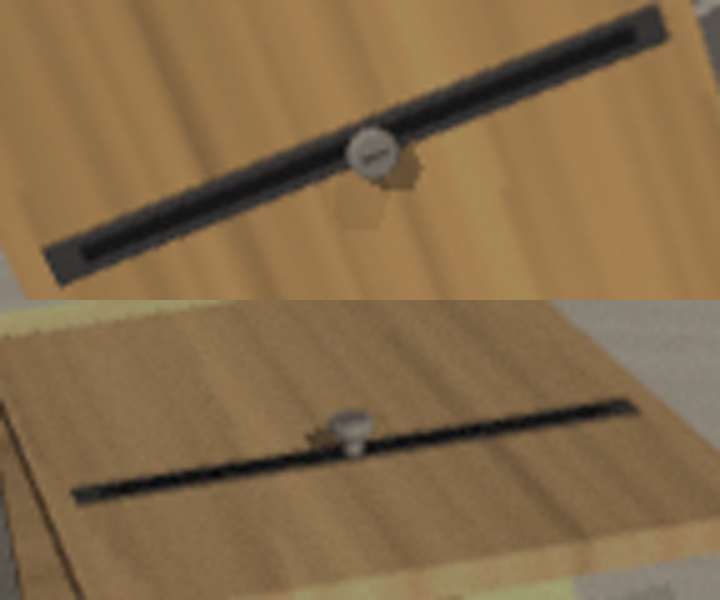

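Run:
```python
from fit import *
S=lambda X,Y:[128+X/5-.4,168+Y/5-.4]
T=lambda X,Y:[362+X/5-.4,258+(Y-300)/5-.4]
so=[S(53,269),S(661,22),S(374,153)]; to=[T(635,407),T(74,496),T(351,415),T(354,453)]
def res(p):
    n,y,u=axes(p[3]); o=p[:3]; s=o+p[5]*y
    return np.r_[(proj('scene',[o-p[4]/2*y,o+p[4]/2*y,s+.013*n])-so).ravel(),(proj('top',[o-p[4]/2*y,o+p[4]/2*y,s+.012*n,s])-to).ravel()]
q=least_squares(res,[.54,-.18,.142,.21,.2,0])
print(q.x,q.fun.reshape(-1,2))
n,y,u=axes(q.x[3]);P=q.x[:3]+q.x[5]*y;print('screw foot',P,'n',n,'y',y,'u',u)
s=r.get_state()
# grasp plan: tool z down, tool y along plate side
yaw=-.245
Rt=R.from_quat(s['eef_rot']); print(Rt.as_matrix())
peg=np.array([.5533,.2199,.0903])
f=np.array([np.cos(yaw),np.sin(yaw),0]);sd=np.array([-np.sin(yaw),np.cos(yaw),0])
for sg in(1,-1):
    G=R.from_matrix(np.c_[np.cross(sg*sd,[0,0,-1.]),sg*sd,[0,0,-1.]]); print(sg,'rv',(Rt.inv()*G).as_rotvec())
for h in(.08,0): print(Rt.inv().apply(peg+[0,0,h]-s['tool_pos']))
```

```text
[ 0.539  -0.1816  0.1437  0.2353  0.1983  0.001 ] [[-0.5702 -0.5141]
 [ 0.1137 -0.1494]
 [-0.1137  0.5921]
 [-0.4946 -0.4821]
 [ 0.1783 -0.0096]
 [-0.0586  0.8607]
 [-0.2702 -0.4835]]
screw foot [ 0.5387 -0.1807  0.1437] n [0.8422 0.2019 0.5   ] y [-0.2331  0.9725  0.    ] u [-0.4862 -0.1166  0.866 ]
[[-0.9633  0.2684 -0.    ]
 [ 0.2684  0.9633  0.    ]
 [ 0.      0.     -1.    ]]
1 rv [ 0.     -0.     -0.0267]
-1 rv [-0.     -0.      3.1148]
[-0.474  -0.2647  0.0527]
[-0.474  -0.2647  0.1327]
```

Call:
jog_arm(turn=[[0, 0, -0.027], [0, 0, -0.027], [0, 0, -0.027], [0, 0, -0.027], [0, 0, -0.027], [0, 0, -0.027], [0, 0, -0.027], [0, 0, -0.027], [0, 0, -0.027], [0, 0, -0.027], [0, 0, -0.027], [0, 0, -0.027]], translation=[[-0.05, -0.028, 0], [-0.1, -0.056, 0.01], [-0.15, -0.084, 0.02], [-0.2, -0.112, 0.02], [-0.25, -0.14, 0.02], [-0.3, -0.168, 0.02], [-0.35, -0.195, 0.03], [-0.4, -0.223, 0.03], [-0.44, -0.246, 0.04], [-0.474, -0.265, 0.05], [-0.474, -0.265, 0.06], [-0.474, -0.265, 0.06]], grip=[0.2, 0.4, 0.4, 0.4, 0.4, 0.4, 0.4, 0.4, 0.4, 0.4, 0.4, 0.4], force=40)

```text
clock: 2.9
tool_pos: [0.5521, 0.2201, 0.1623]
eef_rot: [0.122, 0.993, -0.0, -0.001]
contact_force: [-0.3, 0.4, 0.3]
opening: 0.6
finger_force: 0.0
```

Run:
```python
from h import *
s=r.get_state(); print(s['clock'],s['tool_pos'],s['contact_force'],s['opening'])
a=shot('scene','s2.png');b=shot('top','t2.png')
k=lambda x,f:cv2.resize(x[:,:,::-1],None,fx=f,fy=f,interpolation=cv2.INTER_CUBIC)
cv2.imwrite('pics/crop2.png',np.hstack([k(a[80:230,380:530],2.6),k(b[210:360,140:290],2.6)]))
print(proj('scene',[.5533,.2199,.0903]),proj('top',[.5533,.2199,.0903]))
```

```text
2.9 [0.55213219 0.22008036 0.16225438] [-0.25870232  0.35708419  0.27260689] 0.6000480105523751
[[446.19737956 175.57433953]] [[211.75098579 266.15113553]]
```

View pics/crop2.png

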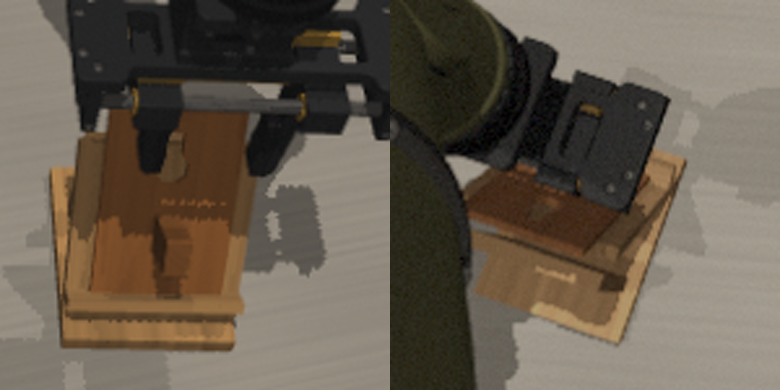

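The picture shows the open fingers straddling the peg, in the left panel at about (172,245). I'll descend and close.

Call:
jog_arm(turn=[[0, 0, 0], [0, 0, 0], [0, 0, 0], [0, 0, 0], [0, 0, 0], [0, 0, 0], [0, 0, 0], [0, 0, 0]], translation=[[-0.001, 0, 0.03], [-0.001, 0, 0.055], [-0.001, 0, 0.071], [-0.001, 0, 0.071], [-0.001, 0, 0.071], [-0.001, 0, 0.071], [-0.001, 0, 0.071], [-0.001, 0, 0.071]], grip=[0.4, 0.4, 0.4, 0.6, 1, 1, 1, 1], force=40)

```text
clock: 4.0
tool_pos: [0.5546, 0.2193, 0.0926]
eef_rot: [0.122, 0.993, 0.0, 0.0]
contact_force: [-0.3, -0.8, 3.1]
opening: 0.12
finger_force: 40.0
```

Call:
jog_arm(turn=[[0, 0, 0], [0, 0, 0], [0, 0, 0], [0, 0, 0], [0, 0, 0], [0, 0, 0], [0, 0, 0], [0, 0, 0], [0, 0, 0]], translation=[[-0.009, 0, -0.005], [-0.026, 0, -0.015], [-0.043, 0, -0.025], [-0.06, 0, -0.035], [-0.069, 0, -0.06], [-0.07, 0, -0.1], [-0.07, 0, -0.14], [-0.07, 0, -0.17], [-0.07, 0, -0.17]], grip=[1, 1, 1, 1, 1, 1, 1, 1, 1])

```text
clock: 5.12
tool_pos: [0.6242, 0.2028, 0.265]
eef_rot: [0.123, 0.992, 0.002, 0.003]
contact_force: [-0.1, -0.4, 0.0]
opening: 0.006
finger_force: 0.0
```

Run:
```python
from h import *
s=r.get_state(); print(s['clock'],s['tool_pos'],s['contact_force'],s['opening'],s['finger_force'])
a=shot('scene','s3.png');b=shot('top','t3.png')
k=lambda x,f:cv2.resize(x[:,:,::-1],None,fx=f,fy=f,interpolation=cv2.INTER_CUBIC)
cv2.imwrite('pics/crop3.png',np.hstack([k(a[30:260,360:560],2),k(b[130:360,100:300],2)]))
```

```text
5.125 [0.62418408 0.20275254 0.26501493] [-0.12935056 -0.37815421  0.01603578] 0.006284229132230579 0.0
```

View pics/crop3.png

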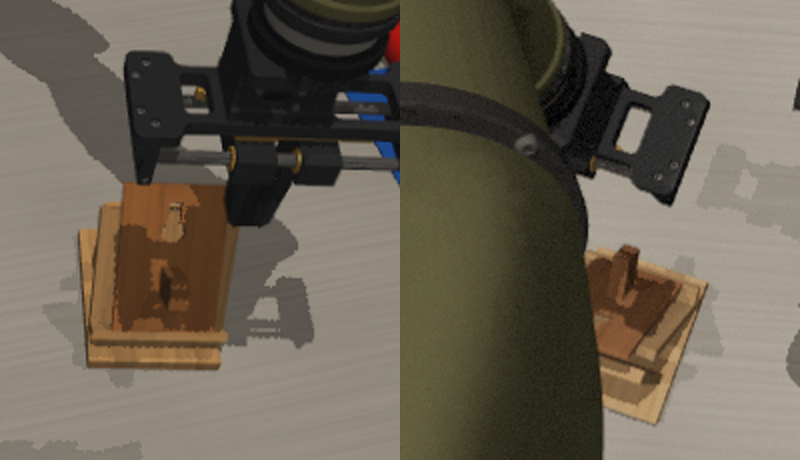

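Run:
```python
from fit import *
T=np.array([.5521,.2201,.1623])
for c,o in(('scene',(380,80)),('top',(140,210))):
    print(c,(proj(c,[T,T-[0,0,.019]])-o)*2.6)
s=r.get_state();t=s['tool_pos']
print((proj('scene',[t,t-[0,0,.019]])-[360,30])*2)
# corners of model plate & peg in latest pictures, drawn
p=[.5467,.22155,.0320,-.245]
out=[]
for c,(y0,x0) in(('scene',(90,380)),('top',(210,180))):
    im=cv2.imread(f"pics/{'st'[c=='top']}3.png"); im=cv2.resize(im[y0:y0+130,x0:x0+130],None,fx=3,fy=3,interpolation=cv2.INTER_CUBIC)
    for b in boxes(p):
        q=(proj(c,b)-[x0,y0]+.5)*3
        for i in range(8):
            for j in range(i):
                if bin(i^j).count('1')==1: cv2.line(im,tuple(map(int,q[i])),tuple(map(int,q[j])),(0,255,0),1)
    out.append(im)
cv2.imwrite('pics/ov.png',np.hstack(out))
```

```text
scene [[196.1359 178.0355]
 [189.392  197.1648]]
top [[159.0041 132.9804]
 [166.6274 137.1036]]
[[234.1241 230.8085]
 [227.1613 248.0691]]
```

View pics/ov.png

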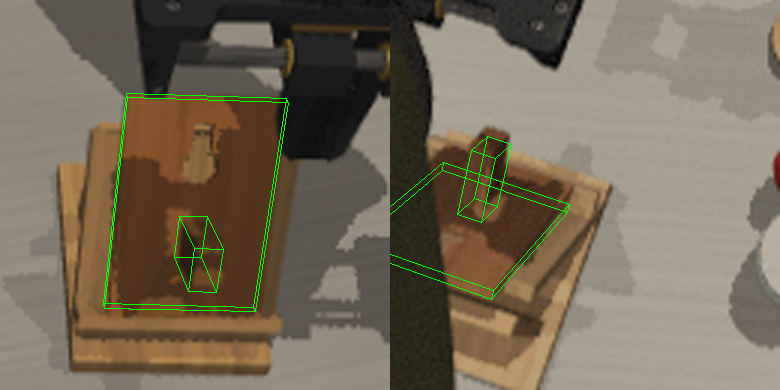

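The overlay shows the plate model close to the picture, with the peg about 3 px off in top. The fingers, though, show higher than the reported TCP predicts. I'll check that by drawing the finger box.

Run:
```python
from fit import *
s=r.get_state(); t=s['tool_pos']; Rt=R.from_quat(s['eef_rot']); print(r.tips_ahead,t,s['q'])
out=[]
for c,(y0,x0) in(('scene',(60,400)),('top',(130,150))):
    im=cv2.imread(f"pics/{'st'[c=='top']}3.png"); im=cv2.resize(im[y0:y0+130,x0:x0+130],None,fx=3,fy=3,interpolation=cv2.INTER_CUBIC)
    for dz,col in((0,(0,255,0)),(.02,(0,0,255))):
        b=t+[0,0,dz]+Rt.apply([[x,y,z] for x in(-.009,.009) for y in(-.0175,.0175) for z in(-.045,.019)])
        q=(proj(c,b)-[x0,y0]+.5)*3
        for i in range(8):
            for j in range(i):
                if bin(i^j).count('1')==1: cv2.line(im,tuple(map(int,q[i])),tuple(map(int,q[j])),col,1)
    out.append(im)
im=np.hstack(out); cv2.imwrite('pics/ov2.png',np.clip(im.astype(float)*1.6,0,255).astype(np.uint8))
```

```text
0.019 [0.6221 0.2019 0.2616] [-0.231   0.6991 -0.2948  1.4184  0.2166  1.0565  0.7583]
```

View pics/ov2.png

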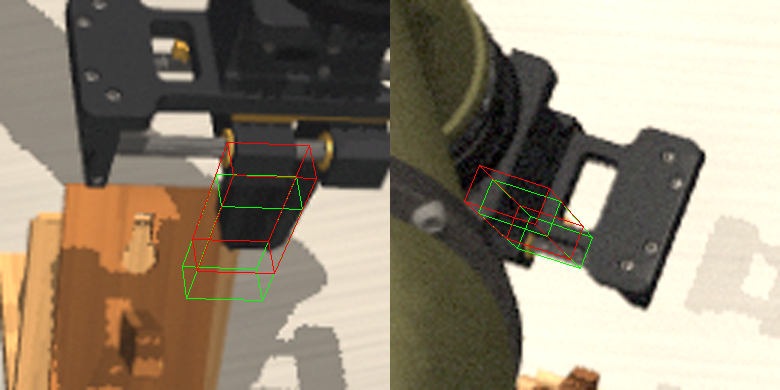

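Run:
```python
from fit import *
s=r.get_state(); t=s['tool_pos']; Rt=R.from_quat(s['eef_rot'])
for c,(y0,x0),ox in(('scene',(60,400),0),('top',(130,150),390)):
    for dz in(0,.025):
        b=t+[0,0,dz]+Rt.apply([[x,y,-.045] for y in(-.0935,.0935) for x in(-.0375,.0375)])
        print(c,dz,((proj(c,b)-[x0,y0]+.5)*3+[ox,0]).round().tolist())
# touch-free checks: moving sensitivities at tip
for d in np.eye(3)*.01: print([(proj(c,t+d)-proj(c,t)).round(2).tolist() for c in('scene','top')])
```

```text
scene 0 [[48.0, 255.0], [35.0, 119.0], [490.0, 269.0], [453.0, 134.0]]
scene 0.025 [[57.0, 216.0], [43.0, 78.0], [513.0, 231.0], [474.0, 94.0]]
top 0 [[732.0, 195.0], [677.0, 342.0], [371.0, 79.0], [309.0, 220.0]]
top 0.025 [[724.0, 179.0], [667.0, 332.0], [349.0, 59.0], [284.0, 205.0]]
[[[2.75, 5.8]], [[0.86, -6.3]]]
[[[6.82, -1.22]], [[-6.48, -0.47]]]
[[[1.89, -4.7]], [[-1.8, -1.78]]]
```

Call:
jog_arm(turn=[[0, 0, 0], [0, 0, 0], [0, 0, 0], [0, 0, 0], [0, 0, 0], [0, 0, 0], [0, 0, 0], [0, 0, 0]], translation=[[0.03, 0, 0.01], [0.067, 0, 0.04], [0.067, 0, 0.09], [0.067, 0, 0.14], [0.067, 0, 0.17], [0.067, 0, 0.18], [0.067, 0, 0.188], [0.067, 0, 0.188]], grip=[0.4, 0.4, 0.4, 0.4, 0.4, 0.4, 0.4, 0.4])

```text
clock: 6.22
tool_pos: [0.5574, 0.2187, 0.0743]
eef_rot: [0.122, 0.993, 0.0, 0.0]
contact_force: [-0.6, 1.0, 0.7]
opening: 0.597
finger_force: 0.0
```

Call:
jog_arm(turn=[[0, 0, 0], [0, 0, 0], [0, 0, 0], [0, 0, 0], [0, 0, 0], [0, 0, 0]], translation=[[0, 0, 0], [0, 0, 0], [0, 0, 0], [0, 0, 0], [0, 0, 0], [0, 0, 0]], grip=[0.6, 0.8, 1, 1, 1, 1], force=40)

```text
clock: 6.98
tool_pos: [0.5572, 0.2186, 0.0742]
eef_rot: [0.122, 0.993, 0.0, 0.0]
contact_force: [-0.4, -0.6, 2.5]
opening: 0.178
finger_force: 40.0
```

Call:
jog_arm(turn=[[0, 0, 0], [0, 0, 0], [0, 0, 0], [0, 0, 0], [0, 0, 0], [0, 0, 0], [0, 0, 0], [0, 0, 0]], translation=[[-0.009, 0, -0.005], [-0.026, 0, -0.015], [-0.043, 0, -0.025], [-0.06, 0, -0.035], [-0.069, 0, -0.06], [-0.07, 0, -0.1], [-0.07, 0, -0.14], [-0.07, 0, -0.14]], grip=[1, 1, 1, 1, 1, 1, 1, 1])

```text
clock: 7.98
tool_pos: [0.6276, 0.2022, 0.2174]
eef_rot: [0.123, 0.992, 0.002, 0.003]
contact_force: [0.8, -0.6, -2.1]
opening: 0.178
finger_force: 40.0
```

Run:
```python
from fit import *
s=r.get_state(); t=s['tool_pos']; Rt=R.from_quat(s['eef_rot']); print(s['clock'],t,s['contact_force'],s['moment'],s['opening'],s['finger_force'])
for c in('scene','top'):
    shot(c,c+'4.png')
    for n in('peg','keyhole','plate'): print(c,n,[(d['position'].round(4) if hasattr(d['position'],'round') else d['position'],round(d['p'],2)) for d in models.place_of(c,n)[:1]])
```

```text
7.975 [0.6276 0.2022 0.2174] [ 0.7661 -0.562  -2.1449] [ 0.002  -0.0729  0.0165] 0.17753856902152304 39.999519903212786
scene peg [([0.6294, 0.2026, 0.2429], 0.86)]
scene keyhole [([0.5722, 0.2176, 0.255], 0.95)]
scene plate [([0.6303, 0.2005, 0.1865], 0.57)]
top peg []
top keyhole []
top plate [([0.6245, 0.2001, 0.1801], 0.95)]
```

Call:
jog_arm(turn=[[0, 0, -0.03], [0, 0, -0.07], [0, 0, -0.12], [0, 0, -0.17], [0, 0, -0.22], [0, 0, -0.27], [0, 0, -0.32], [0, 0, -0.37], [0, 0, -0.42], [0, 0, -0.455], [0, 0, -0.4725], [0, 0, -0.4725], [0, 0, -0.4725], [0, 0, -0.4725], [0, 0, -0.4725], [0, 0, -0.4725]], translation=[[-0.01, -0.02, 0], [-0.025, -0.05, 0], [-0.04, -0.085, 0], [-0.05, -0.12, 0], [-0.06, -0.155, 0], [-0.07, -0.19, 0], [-0.08, -0.225, 0], [-0.09, -0.26, 0], [-0.092, -0.295, 0], [-0.092, -0.325, 0.005], [-0.092, -0.345, 0.02], [-0.092, -0.35, 0.04], [-0.092, -0.35, 0.06], [-0.092, -0.35, 0.08], [-0.092, -0.35, 0.09], [-0.092, -0.35, 0.09]], grip=[1, 1, 1, 1, 1, 1, 1, 1, 1, 1, 1, 1, 1, 1, 1, 1])

```text
clock: 10.38
tool_pos: [0.6289, -0.1597, 0.1229]
eef_rot: [-0.114, 0.993, 0.0, -0.001]
contact_force: [0.0, 0.3, -1.6]
opening: 0.175
finger_force: 40.0
```

Run:
```python
from fit import *
s=r.get_state(); t=s['tool_pos']; Rt=R.from_quat(s['eef_rot']); print(s['clock'],t,Rt.as_matrix(),s['contact_force'],s['opening'])
for c in('scene','top'):
    im=shot(c,c+'5.png')
    for n in('keyhole','plate','board_face','head_level'): print(c,n,[(np.round(d['position'],4),round(d['p'],2)) for d in models.place_of(c,n)[:1]])
    if c=='scene': a=im
cv2.imwrite('pics/crop5.png',cv2.resize(a[130:280,110:310,::-1],None,fx=4,fy=4,interpolation=cv2.INTER_CUBIC))
```

```text
10.375 [ 0.6289 -0.1597  0.1229] [[-0.974  -0.2263 -0.0018]
 [-0.2263  0.974   0.0007]
 [ 0.0016  0.0011 -1.    ]] [ 0.006   0.334  -1.6305] 0.17455916260728516
scene keyhole [(array([0.575 , 0.0259, 0.0001]), 0.67)]
scene plate [(array([ 0.6286, -0.1577,  0.0914]), 0.8)]
scene board_face [(array([0.6714, 0.0217, 0.0006]), 0.34)]
scene head_level [(array([ 0.6279, -0.1626,  0.0928]), 0.34)]
top keyhole [(array([ 0.5821, -0.1751,  0.1582]), 0.81)]
top plate [(array([ 0.6305, -0.1615,  0.0894]), 0.84)]
top board_face [(array([ 0.54  , -0.1832,  0.1427]), 0.65)]
top head_level [(array([ 0.5494, -0.1786,  0.1477]), 0.88)]
```

View pics/crop5.png

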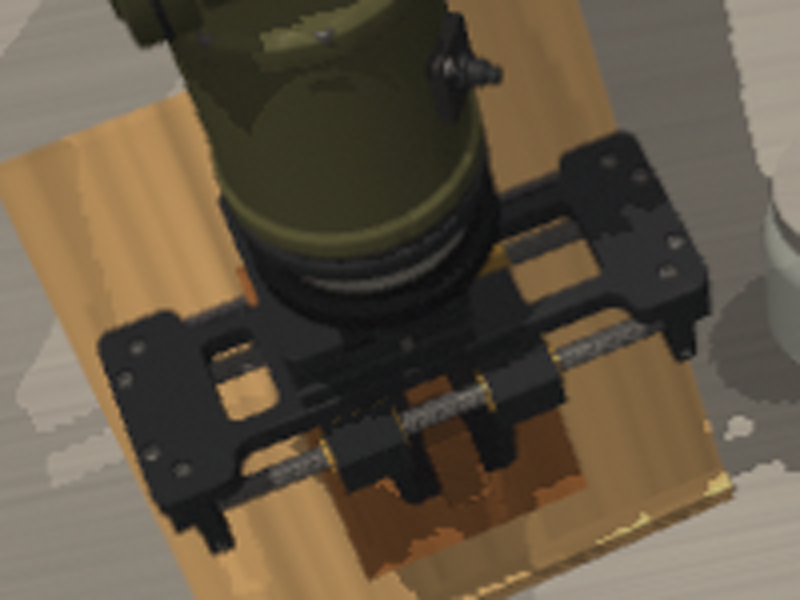

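The scene view shows the arm hiding the keyhole, with the plate's lower corners at crop (368,578) and (585,480). The model points suggest the plate tipped back about 8° in the grip, so I'll check the top view.

Run:
```python
import cv2
a=cv2.imread('pics/top5.png')[215:325,370:530]
cv2.imwrite('pics/crop5t.png',cv2.convertScaleAbs(cv2.resize(a,None,fx=5,fy=5,interpolation=cv2.INTER_CUBIC),alpha=1.5))
```

View pics/crop5t.png

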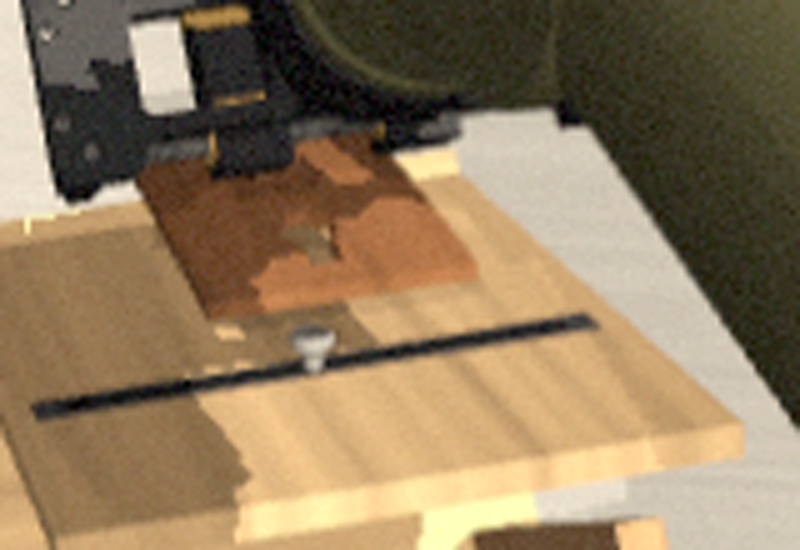

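The top view shows the plate's top back corners at crop (210,318) and (480,275), the keyhole near (313,240) and the screw head at (312,340). I'll fit the plate pose with lean and roll free.

Run:
```python
from fit import *
s=r.get_state(); t=np.array(s['tool_pos']); Rt=R.from_quat(s['eef_rot'])
T=lambda X,Y:[370+X/5-.4,215+Y/5-.4]; S=lambda X,Y:[110+X/4-.4,130+Y/4-.4]
def fr(p): # x,y,z of keyhole(back face), yaw, lean
    return axes(p[3],np.cos(p[4]),np.sin(p[4]))
to=np.array([T(210,318),T(480,275),T(313,240)]); so=np.array([S(368,578),S(585,480)])
def line(c,a,b,q):
    a,b,q=proj(c,[a,b,q]); d=(b-a)/np.linalg.norm(b-a); return d[0]*(q-a)[1]-d[1]*(q-a)[0]
def res(p):
    n,y,u=fr(p);o=p[:3]
    P=[o+.04*u-d*.045*y for d in(-1,1)]
    return np.r_[(proj('top',P)-to[:2]).ravel(),(proj('top',o+.006*n)-to[2]).ravel()*.4,(proj('scene',[o+.006*n-.09*u-.045*y,o+.006*n-.09*u+.045*y])-so).ravel()]
q=least_squares(res,[.575,-.172,.16,.228,.6]); p=q.x
print('key',p[:3],'yaw',p[3],'lean deg',np.degrees(p[4]));print(q.fun)
# board refit in this picture together with the first ones
n,y,u=axes(.2353); S0=np.array([.5387,-.1807,.1437])
print('pred track/screw px',proj('top',[S0-.1*y,S0+.098*y,S0+.013*n,S0]).round(1).tolist()); print('seen',T(590,322),T(40,409),T(312,335),T(314,368))
d=p[:3]-S0; print('key rel screw n,y,u',d@n,d@y,d@u, 'tool->key',Rt.inv().apply(p[:3]-t))
```

```text
key [ 0.5782 -0.1721  0.1634] yaw 0.24938001362612258 lean deg 34.68092343480535
[-0.0254  0.6218 -0.1696 -0.3378 -0.6981 -0.989  -0.4167 -0.1132 -0.0229
  0.1002]
pred track/screw px [[488.1, 278.5], [376.7, 296.8], [431.7, 281.0], [432.2, 287.7]]
seen [487.6, 279.0] [377.6, 296.40000000000003] [432.0, 281.6] [432.40000000000003, 288.20000000000005]
key rel screw n,y,u 0.04487993801497889 -0.0009004176851276868 -0.0031713025176534544 tool->key [ 0.0527  0.     -0.0391]
```

Call:
jog_arm(turn=[[0, 0.04, 0], [0, 0.08, 0], [0, 0.08, 0], [0, 0.08, 0], [0, 0.08, 0], [0, 0.08, 0], [0, 0.08, 0]], translation=[[0.0, 0.001, 0], [0.0006, 0.001, -0.001], [0.009, 0.001, 0.004], [0.018, 0.001, 0.009], [0.0266, 0.001, 0.014], [0.0266, 0.001, 0.014], [0.0266, 0.001, 0.014]], grip=[1, 1, 1, 1, 1, 1, 1])

```text
clock: 11.75
tool_pos: [0.6036, -0.1653, 0.1102]
eef_rot: [-0.113, 0.993, -0.004, -0.039]
contact_force: [-0.3, 0.2, -1.5]
opening: 0.176
finger_force: 40.0
```

Run:
```python
from fit import *
s=r.get_state(); print(s['clock'],s['tool_pos'],R.from_quat(s['eef_rot']).as_matrix(),s['contact_force'],s['opening'])
shot('top','top6.png')
for n in('keyhole','plate'): print(n,[(np.round(d['position'],4),round(d['p'],2)) for d in models.place_of('top',n)[:1]])
a=cv2.imread('pics/top6.png')[235:325,370:530]
cv2.imwrite('pics/crop6.png',cv2.convertScaleAbs(cv2.resize(a,None,fx=5,fy=5,interpolation=cv2.INTER_CUBIC),alpha=1.5))
```

```text
11.75 [ 0.6036 -0.1653  0.1102] [[-0.9712 -0.2256 -0.077 ]
 [-0.2249  0.9742 -0.0178]
 [ 0.079   0.     -0.9969]] [-0.2733  0.2142 -1.5083] 0.17645239245965663
keyhole [(array([ 0.5575, -0.177 ,  0.1466]), 0.92)]
plate []
```

View pics/crop6.png

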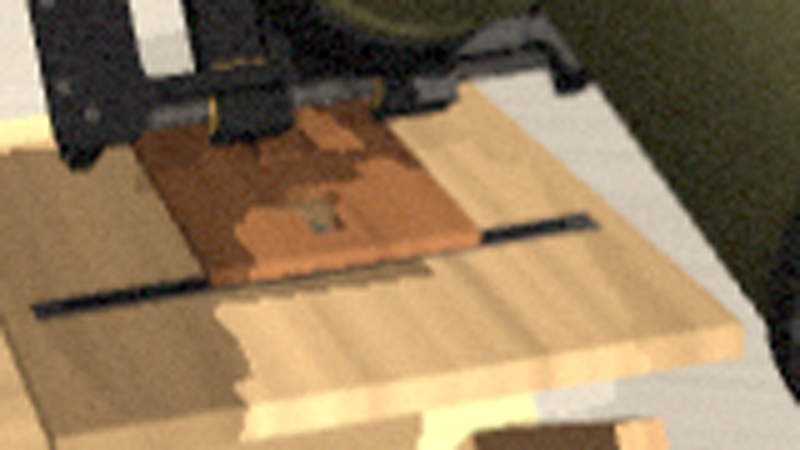

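The picture shows the plate square over the track, with the keyhole at crop (318,212) in line with where the screw is. Now I'll press in gently.

Call:
jog_arm(turn=[[0, 0, 0], [0, 0, 0], [0, 0, 0], [0, 0, 0], [0, 0, 0], [0, 0, 0]], translation=[[0.002, 0.0005, 0.0014], [0.004, 0.0005, 0.0027], [0.0055, 0.0005, 0.0038], [0.007, 0.0005, 0.005], [0.008, 0.0005, 0.0056], [0.008, 0.0005, 0.0056]], grip=[1, 1, 1, 1, 1, 1])

```text
clock: 12.65
tool_pos: [0.5949, -0.1667, 0.105]
eef_rot: [-0.114, 0.993, -0.005, -0.04]
contact_force: [-0.1, -0.7, -1.2]
opening: 0.18
finger_force: 40.0
```

Call:
jog_arm(turn=[[0, 0, 0], [0, 0, 0], [0, 0, 0], [0, 0, 0], [0, 0, 0]], translation=[[0.001, 0, 0.0007], [0.002, 0, 0.0014], [0.003, 0, 0.002], [0.004, 0, 0.0027], [0.004, 0, 0.0027]], grip=[1, 1, 1, 1, 1])

```text
clock: 13.28
tool_pos: [0.5908, -0.1677, 0.1026]
eef_rot: [-0.113, 0.993, -0.005, -0.04]
contact_force: [-1.0, 0.2, -2.2]
opening: 0.177
finger_force: 40.0
```

Call:
jog_arm(turn=[[0, 0, 0], [0, 0, 0], [0, 0, 0], [0, 0, 0], [0, 0, 0]], translation=[[0.001, 0, 0.0007], [0.002, 0, 0.0014], [0.003, 0, 0.002], [0.004, 0, 0.0027], [0.004, 0, 0.0027]], grip=[1, 1, 1, 1, 1])

```text
clock: 13.9
tool_pos: [0.5876, -0.1683, 0.1006]
eef_rot: [-0.114, 0.993, -0.005, -0.039]
contact_force: [2.0, 0.9, -0.7]
opening: 0.18
finger_force: 40.0
```

Call:
jog_arm(turn=[[0, 0, 0], [0, 0, 0], [0, 0, 0], [0, 0, 0]], translation=[[0.001, 0, 0.0007], [0.002, 0, 0.0014], [0.003, 0, 0.002], [0.003, 0, 0.002]], grip=[1, 1, 1, 1])

```text
clock: 14.4
tool_pos: [0.5865, -0.1684, 0.0992]
eef_rot: [-0.114, 0.993, -0.004, -0.037]
contact_force: [6.6, 1.4, 0.2]
opening: 0.178
finger_force: 40.0
```

Run:
```python
from fit import *
s=r.get_state(); print(s['clock'],s['tool_pos'],s['contact_force'],s['moment'])
for c in('scene','top'):
    shot(c,c+'7.png')
    for n in('keyhole','plate','board_face'): print(c,n,[(np.round(d['position'],4),round(d['p'],2)) for d in models.place_of(c,n)[:1]])
    m=models.masks_of(c,'plate'); print([(round(d['p'],2),d['pixels'].sum()) for d in m[:2]])
    if m: np.save(f'm7{c}.npy',m[0]['pixels'])
n,y,u=axes(.2353)
for h in(0,.013):
    K=np.array([.5387,-.1807,.1437])+h*n
    P=[K+.04*u+k*.045*y for k in(1,-1)]; P+=[k+.006*n for k in P]
    print(h,'top',proj('top',P).round(1).tolist())
# dark-red plate outline corners in top
m=np.load('m7top.npy').astype(np.uint8); c=max(cv2.findContours(m,0,1)[0],key=cv2.contourArea)
print(cv2.approxPolyDP(cv2.convexHull(c),2,True)[:,0].tolist())
```

```text
14.4 [ 0.5865 -0.1684  0.0992] [6.5523 1.4136 0.2193] [ 0.2383 -1.0526  0.0783]
scene keyhole []
scene plate [(array([ 0.5831, -0.1672,  0.0683]), 0.58)]
scene board_face []
[(0.55, np.int64(1063))]
top keyhole [(array([ 0.541 , -0.1802,  0.1391]), 0.66)]
top plate [(array([ 0.5826, -0.1683,  0.0655]), 0.58)]
top board_face [(array([ 0.537 , -0.1847,  0.1401]), 0.82)]
[(0.77, np.int64(1446))]
0 top [[413.1, 302.3], [466.4, 293.5], [412.9, 299.1], [466.3, 290.3]]
0.013 top [[412.6, 295.2], [466.1, 286.4], [412.3, 291.9], [466.0, 283.1]]
[[465, 292], [413, 302], [398, 275], [441, 267]]
```

The top corners match the flat pose within a pixel, so the head is through. Next I'll ease down.

Call:
jog_arm(turn=[[0, 0, 0], [0, 0, 0], [0, 0, 0], [0, 0, 0], [0, 0, 0], [0, 0, 0], [0, 0, 0]], translation=[[-0.001, 0, 0.0015], [-0.002, 0, 0.003], [-0.003, 0, 0.0045], [-0.004, 0, 0.006], [-0.005, 0, 0.0075], [-0.006, 0, 0.009], [-0.006, 0, 0.009]], grip=[1, 1, 1, 1, 1, 1, 1])

```text
clock: 15.78
tool_pos: [0.5901, -0.1679, 0.0895]
eef_rot: [-0.114, 0.993, -0.005, -0.038]
contact_force: [5.3, 0.8, 3.3]
opening: 0.178
finger_force: 40.0
```

Call:
jog_arm(turn=[[0, 0, 0], [0, 0, 0], [0, 0, 0], [0, 0, 0], [0, 0, 0], [0, 0, 0], [0, 0, 0]], translation=[[-0.001, 0, 0.0015], [-0.002, 0, 0.003], [-0.003, 0, 0.0045], [-0.004, 0, 0.006], [-0.005, 0, 0.0075], [-0.0055, 0, 0.0085], [-0.0055, 0, 0.0085]], grip=[1, 1, 1, 1, 1, 1, 1])

```text
clock: 16.65
tool_pos: [0.5951, -0.1668, 0.0808]
eef_rot: [-0.114, 0.993, -0.005, -0.038]
contact_force: [5.9, 0.9, 4.8]
opening: 0.177
finger_force: 40.0
```

Call:
jog_arm(turn=[[0, 0, 0], [0, 0, 0], [0, 0, 0], [0, 0, 0], [0, 0, 0]], translation=[[-0.0005, 0, 0.0008], [-0.001, 0, 0.0016], [-0.0015, 0, 0.0024], [-0.002, 0, 0.003], [-0.002, 0, 0.003]], grip=[1, 1, 1, 1, 1])

```text
clock: 17.27
tool_pos: [0.5963, -0.1666, 0.0785]
eef_rot: [-0.114, 0.993, -0.005, -0.039]
contact_force: [3.8, 0.2, 12.3]
opening: 0.178
finger_force: 40.0
```

Run:
```python
from fit import *
s=r.get_state(); print(s['clock'],s['tool_pos'],s['contact_force'],s['moment'])
for c in('scene','top'):
    shot(c,c+'8.png')
    for n in('keyhole','plate'): print(c,n,[(np.round(d['position'],4),round(d['p'],2)) for d in models.place_of(c,n)[:1]])
    m=models.masks_of(c,'plate')
    if c=='top':
        ct=max(cv2.findContours(m[0]['pixels'].astype(np.uint8),0,1)[0],key=cv2.contourArea); print(cv2.approxPolyDP(cv2.convexHull(ct),2,True)[:,0].tolist())
n,y,u=axes(.2353)
for d in(.019,.022,.026):
    K=np.array([.5387,-.1807,.1437])-d*u
    print(d,proj('top',[K+.04*u+k*.045*y for k in(1,-1)]).round(1).tolist(),K,K-.09*u)
```

```text
17.275 [ 0.5963 -0.1666  0.0785] [ 3.7939  0.1912 12.3005] [ 0.045  -0.1315  0.0518]
scene keyhole []
scene plate [(array([ 0.5947, -0.1682,  0.0458]), 0.95)]
top keyhole [(array([ 0.5541, -0.1769,  0.1161]), 0.72)]
top plate [(array([ 0.589 , -0.1674,  0.0426]), 0.77)]
[[460, 287], [409, 296], [395, 270], [438, 263]]
0.019 [[410.0, 297.2], [462.0, 288.7]] [ 0.5479 -0.1785  0.1272] [ 0.5917 -0.168   0.0493]
0.022 [[409.5, 296.4], [461.3, 287.9]] [ 0.5494 -0.1781  0.1246] [ 0.5932 -0.1676  0.0467]
0.026 [[408.9, 295.4], [460.4, 287.0]] [ 0.5513 -0.1777  0.1212] [ 0.5951 -0.1672  0.0432]
```

Call:
jog_arm(turn=[[0, 0, 0], [0, 0, 0], [0, 0, 0]], translation=[[-0.0003, 0, 0.0006], [-0.0005, 0, 0.001], [-0.0005, 0, 0.001]], grip=[1, 1, 1])

```text
clock: 18.05
tool_pos: [0.5964, -0.1665, 0.0783]
eef_rot: [-0.113, 0.993, -0.005, -0.039]
contact_force: [1.1, 0.7, 17.8]
opening: 0.178
finger_force: 40.0
```

It is at the stop, since the force rises without motion. I'll let go and retreat upward.

Call:
jog_arm(turn=[[0, 0, 0], [0, 0, 0], [0, 0, 0], [0, 0, 0], [0, 0, 0], [0, 0, 0], [0, 0, 0], [0, 0, 0], [0, 0, 0], [0, 0, 0]], translation=[[0, 0, 0], [0, 0, 0], [0, 0, 0], [0, 0, 0], [-0.001, 0, -0.02], [-0.003, 0, -0.05], [-0.01, 0, -0.09], [-0.03, 0, -0.13], [-0.05, 0, -0.16], [-0.05, 0, -0.16]], grip=[0.8, 0.6, 0.4, 0.4, 0.4, 0.4, 0.4, 0.4, 0.4, 0.4])

```text
clock: 19.3
tool_pos: [0.6591, -0.1512, 0.2334]
eef_rot: [-0.114, 0.993, -0.005, -0.037]
contact_force: [-1.3, -0.5, -0.9]
opening: 0.6
finger_force: 0.0
```

Run:
```python
from fit import *
s=r.get_state(); print(s['clock'],s['tool_pos'],s['contact_force'],s['opening'],s['finger_force'])
for c in('scene','top'):
    shot(c,c+'9.png')
    for n in('keyhole','plate','peg','jar','paint','spool','phone'): print(c,n,[(np.round(d['position'],4),round(d['p'],2)) for d in models.place_of(c,n)[:1]])
```

```text
19.3 [ 0.6591 -0.1512  0.2334] [-1.2512 -0.5401 -0.9185] 0.6004928716338085 0.0
scene keyhole [(array([ 0.5461, -0.1783,  0.1224]), 0.75)]
scene plate [(array([ 0.5911, -0.1673,  0.0497]), 0.85)]
scene peg [(array([ 0.786 ,  0.0088, -0.0028]), 0.56)]
scene jar [(array([0.5142, 0.0069, 0.0023]), 0.69)]
scene paint [(array([ 0.5737,  0.0266, -0.0029]), 0.66)]
scene spool [(array([0.6695, 0.0234, 0.003 ]), 0.94)]
scene phone [(array([ 0.7816,  0.008 , -0.001 ]), 0.93)]
top keyhole [(array([ 0.5522, -0.1764,  0.1205]), 0.81)]
top plate [(array([ 0.5906, -0.17  ,  0.0406]), 0.66)]
top peg [(array([ 0.5976, -0.1664,  0.1061]), 0.57)]
top jar [(array([0.5158, 0.0149, 0.001 ]), 0.7)]
top paint [(array([ 0.572 ,  0.026 , -0.0014]), 0.8)]
top spool [(array([ 0.6722,  0.0204, -0.0031]), 0.82)]
top phone [(array([ 0.7793,  0.0107, -0.0031]), 0.62)]
```

The plate hangs where expected and the other objects have not moved, so I'm handing in.

```bash
python3 -c "from plant import r; print(r.finish_job())"
```

```text
the job is handed in; nothing more can be done
None
```

I handed the job in with the plate locked on the screw: it was held against the stop, then let go. My last pictures showed it hanging in place and the jar, paint bottle, spool and phone unmoved; no verdict was returned. My first grip slipped off the peg, so I gripped it again.

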